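# Blow-dry washed bolts: half-open the air cock, hold the tipped tote at the nozzle

## Task

Blow the washed bolts dry: first turn the lever of the air cock to half open (midway between shut and fully open) while the tote is still standing on the bench. Then pick the tote up by its handle, tilt it until all four bolts have slid into its bevelled corner, and hold it so, clear of the bench and of the air stand, with that corner in line with the nozzle's jet about 8 cm from the nozzle tip; finish while still holding it there. Keep the bolts in the tote, and do not disturb the grease tin.

Things in the scene. Friction and masses are not known exactly. Their poses are not given: they have to be found in the camera images.
- valve_lever (a joint): quarter-turn lever of the air cock, on a vertical axis through the stand's origin. 0 = shut (lever points along the stand's -y), 1.571 = fully open (lever points along the stand's -x, over the inlet); it grows clockwise seen from above, and half open is 0.785. It starts shut or slightly open (0 to 0.3). It has stiff friction (0.12 N m) and stays where it is left.
- lever_grip (a point): middle of the lever's black grip, 88 mm from the lever's axis and 92 mm above the bench. The grip is a bar 60 mm long (along the lever, this point's y axis), 16 mm wide and 18 mm high, free all round.
- air_stand: fixed air blow-off stand: steel base plate 175 x 85 x 10 mm, ball valve with lever near the robot, a pipe that runs from the valve along the stand's +x to a vertical riser (95 mm from the lever's axis, top 190 mm above the bench) with a bent-over brass nozzle. Origin on the bench under the lever's axis; +x from the valve to the riser (roughly away from the robot), +y the side to which the nozzle points, z up.
- nozzle_tip (a point): mouth of the nozzle, 152 mm above the bench, 95 mm along x and 60 mm along y from the stand's origin (the stand's frame). The jet leaves it along the stand's +y and 50 degrees below level.
- jet_spot (a point): point on the jet line 80 mm from the nozzle tip (51 mm farther along the stand's +y and 61 mm lower, 91 mm above the bench): where the tote's bevelled corner is to be held.
- tote: grey open parts tote, 186 (x) x 126 (y) x 42 (z) mm, walls and floor 3 mm, 0.35 kg, smooth (parts begin to slide at a tilt of 10 to 15 degrees). Origin at the centre of its underside, z up. Its corner at +x, -y is bevelled (cut off at 45 degrees, 36 mm off each side), the other three are square. A fixed bail handle stands over its middle, the crossbar along the tote's y.
- tote_grip (a point): middle of the flat black grip of the tote's handle, 108 mm above the tote's underside, over its centre; the grip is 18 mm thick (tote x), 64 mm long (tote y), 24 mm high. A fixed bench grinder 0.20 m high stands near the robot (x up to 0.43, y -0.15 to 0.10): carry the tote behind or above it.
- tote_corner (a point): point inside the tote at the middle of the bevelled wall's foot, 10 mm above the underside; in the tote's frame at x = 72, y = -42, z = 10 mm.
- flange_bolt1: loose zinc plated flange bolt in the tote, 32 x 17 x 17 mm, 35 g; origin at the middle of its underside
- flange_bolt2: loose flange bolt in the tote, 35 x 17 x 17 mm, 35 g; origin at the middle of its underside
- flange_bolt3: loose flange bolt in the tote, 38 x 17 x 17 mm, 35 g; origin at the middle of its underside
- flange_bolt4: loose flange bolt in the tote, 32 x 17 x 17 mm, 35 g; origin at the middle of its underside
- grease_tin: bystander: round yellow tin, 70 mm across, 75 mm high, behind the air stand; origin at the centre of its underside

How it is judged (in metres and radians):
On the way, in this order (a step that is already met when the one before it is completed fails the run):
1. the air cock's lever stands half open while the tote still stands on the bench where it was (value of joint valve_lever between 0.635 and 0.935 rad and distance of tote from where it was at the start of the episode below 0.02 m and angle between tote's own z axis and vertical below 0.1 rad), for 0.2 s.
2. the tote is lifted and tilted in the gripper and all four bolts lie in its bevelled corner (distance between each of flange_bolt1, flange_bolt2, flange_bolt3, flange_bolt4 and tote_corner below 0.085 m and angle between tote's own z axis and vertical between 0.25 and 1.05 rad and height (world z) of tote_corner above 0.03 m and contact force between the fingers and tote above 1 N and contact force between tote and air_stand below 0.5 N), for 0.2 s.
At the end, for the whole second after the job is handed in: Lever at 45 +- 8.6 degrees; all four bolts within 85 mm of the bevelled wall's foot; tote gripped, tilted 14 to 60 degrees, clear of bench (corner over 30 mm up) and air stand, still, its bevelled corner within 50 mm of the jet spot 80 mm from the nozzle tip (all of step 2 and value of joint valve_lever between 0.635 and 0.935 rad and distance between tote_corner and jet_spot below 0.05 m and linear speed of tote below 0.03 m/s); the arm keeps its last pose, push and grip.
It fails at once if the grease tin is pushed more than 30 mm (distance of grease_tin from where it was at the start of the episode above 0.03 m).
It fails at once if a bolt leaves the tote (distance between any of flange_bolt1, flange_bolt2, flange_bolt3, flange_bolt4 and tote above 0.14 m).
It also fails if it takes over 51 s, if anything falls off the work surface, if the arm or the gripper's body presses on something with over 40 N, if the wrist force passes 120 N, or if a joint passes its speed limit or range.

## Robot

A 6-joint arm with a two-finger parallel gripper is mounted at the origin on a cart in front of the work surface, level with it; the furniture and walls round the work are solid. World frame = base frame: x ahead of the robot, y to its left, z up, the work surface at z = 0. Lengths are in mm, angles in rad, forces in N, time in s.
With the tool pointing down it reaches from about 400 to 925 mm from the base axis. Payload 12.5 kg.
Tool frame: the origin (TCP) lies midway between the tips of the shut fingers; the grasp point (between the pads) lies 19 mm behind it; x points along the fingers, y is the direction in which the jaws open and shut, and the axes are right-handed (so a half turn about x gives the same grasp; the last joint's range is limited). The gripper opens to 95 mm and grips with 3 to 60 N. Pads are 20 mm wide; open, the fingers measure 119 mm over their backs; the gripper's body (75 mm by 180 mm) begins 59 mm behind the grasp point.
Start: joints at [1.039, 0.491, 1.559, -0, 1.092, -0.106], TCP at [258.142, 569.218, 214.661] pointing down, gripper open.
Joint ranges: [-3.1, 3.1], [-0.84, 2.19], [0.05, 2.79], [-1.13, 4.28], [0.06, 2.93], [-2.69, 2.69]. Speed limits (rad/s): [2.22, 2.22, 2.79, 3.14, 3.14, 3.14].

## Interface

Orientations are given as [roll, pitch, yaw] about the fixed x, y, z axes, in that order (R = Rz(yaw) Ry(pitch) Rx(roll)).
In Python, from cell import state, read_camera, job_done gives the robot as it stands.
- The arm moves only by the tool move_arm, never from a script. Its argument "targets" is a list of rows, each a list of 7 numbers: the shift along the world's x, y, z in m, then the turn, a rotation vector about the world's x, y, z in degrees, then the gripper's target within -1 to 1 (fully open at 1, half-way at 0, shut at -1). In form: [[dx, dy, dz, wx, wy, wz, hand], ...]. A call has 1 to 10 rows; each row is the pose to reach, as a shift and turn from the pose commanded when the call began; what a row does not reach only later rows make up. A row lasts 1/10 s, in which the tool goes at most 50 mm and 8.59 degrees, less where a joint would pass 70% of its speed; a pose out of reach is approached as far as the arm can. A call with a gripper value outside its range is refused whole. The fingers move at their own pace and stop on an object; the grip force is fixed at half the most. Time passes only in rows, so rows that repeat a pose let the fingers close. It gives the time, the measured TCP pose, the force and the opening at its end, in the units of the state.
- state(): the state, without advancing time (a new reading comes with each control period).
- read_camera(name): name is "side" or "top"; returns a dict with "img" (420x560x3 uint8, blue, green, red), "mtx" (3x3 intrinsics, pixels), "cam_to_world" (4x4, takes a point from camera to world coordinates). Camera axes: x right, y up, looking along -z (the intrinsics and any distortion apply to the point x, -y, -z); pixel columns grow to the right and rows downward; lengths in mm; the calibration is good to about 2 mm. A picture is of the moment at which its call begins. There is no depth.
- job_done(): hands the job in, once; it reports no verdict.
The state is a dict: "t": time; "joints": joint angles; "qvel": joint speeds; "tau": joint torques, N m; "eef_pos": TCP position; "tcp_rot": TCP orientation; "ft_force": force on the tool from outside, world axes, zero at the start; "moment": the same for the moment, N m; "opening": opening from 0.0 (shut) to 1.0 (fully open).
Only numpy, scipy, OpenCV 4.12 (cv2) and the standard library are available. Lean on these libraries where they do the work, as an engineer would, in place of code of your own. Each camera call takes 0.05 s, during which the arm holds its last target.

## Working session

There is one attempt and no reset: what is moved stays moved. The work goes in short steps, Python scripts to look and compute and a tool call to move; the robot and the scene stay as the last step left them, time stands still between calls to the robot, and variables do not carry over. Pictures are saved under pics/ and viewed, and the job is handed in when it is done.

Besides the shell and the picture viewer there is one more tool, called after "Emit:" in YAML: its name, and indented under it one key for each argument. move_arm: Moves the arm, as the interface text tells. Its arguments: {"type":"object","properties":{"targets":{"type":"array"}},"required":["targets"]}

```bash
ls; mkdir -p pics
python3 - <<'E'
from cell import state, read_camera
import cv2
print(state())
for n in ("side","top"):
    c=read_camera(n); cv2.imwrite(f"pics/{n}0.png",c["img"]); print(n,c["mtx"],c["cam_to_world"])
E
```

```text
pics
{'t': 0.0, 'joints': array([ 1.03944824e+00,  4.91574165e-01,  1.55942681e+00, -3.02057630e-05,
        1.09169317e+00, -1.05570690e-01]), 'qvel': array([-1.33133655e-03, -7.91986602e-04, -1.54721410e-03, -3.98326978e-04,
        7.15162400e-05, -1.52918744e-04]), 'tau': array([ 3.25942392e-05, -6.12653518e+01, -2.58174241e+01,  6.92112115e-02,
        4.82312625e-02, -1.60038308e-04]), 'eef_pos': array([257.99441769, 569.01196072, 214.06046814]), 'tcp_rot': array([-1.65205069,  1.56969451, -2.07781414]), 'ft_force': array([ 0.41697653, -0.21633386,  0.87823757]), 'moment': array([0.01422375, 0.00610473, 0.02576229]), 'opening': 1.0043750878451427}
side [[444.36843275   0.         280.96308008]
 [  0.         444.36843275 214.46910708]
 [  0.           0.           1.        ]] [[ 8.93399007e-01  3.01231590e-01 -3.33313282e-01  2.07196937e+02]
 [-4.48921836e-01  5.69614272e-01 -6.88482946e-01 -7.72332655e+02]
 [-1.75328099e-02  7.64721590e-01  6.44122263e-01  8.20168735e+02]
 [ 0.00000000e+00  0.00000000e+00  0.00000000e+00  1.00000000e+00]]
top [[521.17692002   0.         284.86546766]
 [  0.         521.17692002 211.29848649]
 [  0.           0.           1.        ]] [[-1.53565856e-02  9.98312193e-01 -5.60083892e-02  5.15060718e+02]
 [-9.99823936e-01 -1.47275058e-02  1.16274249e-02 -1.63553673e+01]
 [ 1.07829361e-02  5.61770857e-02  9.98362591e-01  1.29992684e+03]
 [ 0.00000000e+00  0.00000000e+00  0.00000000e+00  1.00000000e+00]]
```

View pics/side0.png

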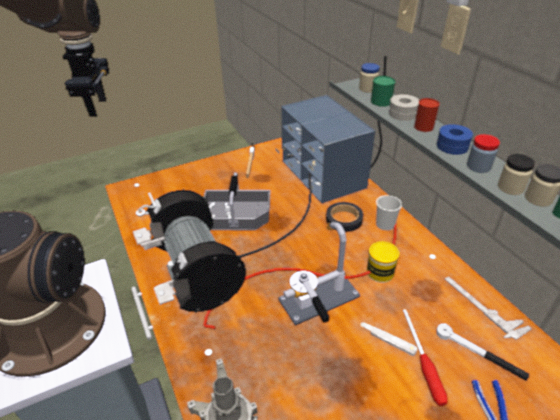

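View pics/top0.png

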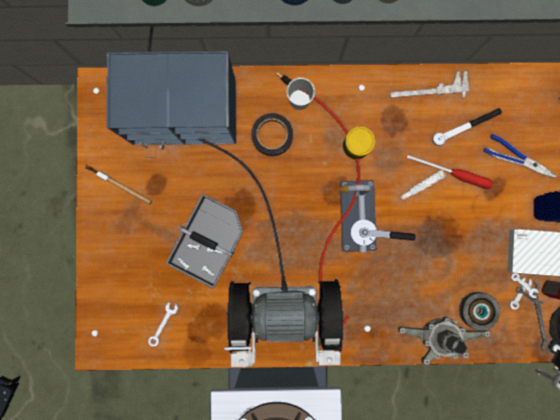

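The top view shows the tote near (207,240), the air stand near (358,220) with its lever pointing right, the tin at (360,142) and the grinder at (285,315). I'll enlarge the crops.

Run:
```python
import cv2
a=cv2.imread("pics/top0.png"); s=cv2.imread("pics/side0.png")
cv2.imwrite("pics/c1.png",cv2.resize(a[185:295,155:255],None,fx=5.4,fy=5.4,interpolation=cv2.INTER_CUBIC))
cv2.imwrite("pics/c2.png",cv2.resize(a[120:260,320:425],None,fx=4.2,fy=4.2,interpolation=cv2.INTER_CUBIC))
cv2.imwrite("pics/c3.png",cv2.resize(s[210:330,265:405],None,fx=5,fy=5,interpolation=cv2.INTER_CUBIC))
cv2.imwrite("pics/c4.png",cv2.resize(s[165:235,190:280],None,fx=8,fy=8,interpolation=cv2.INTER_CUBIC))
```

```text
(no output)
```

View pics/c1.png

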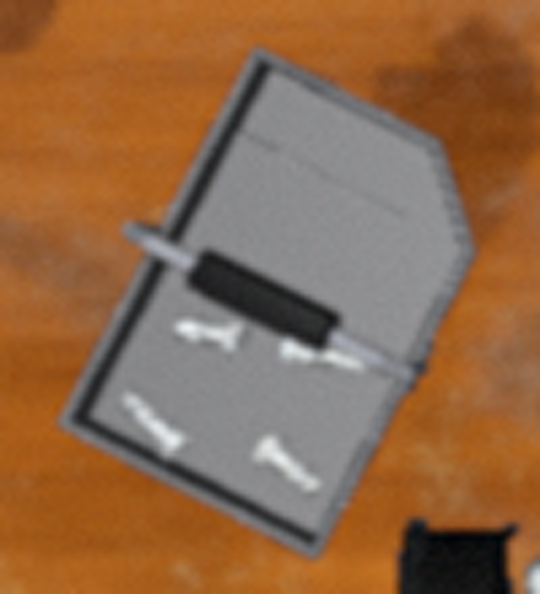

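View pics/c2.png

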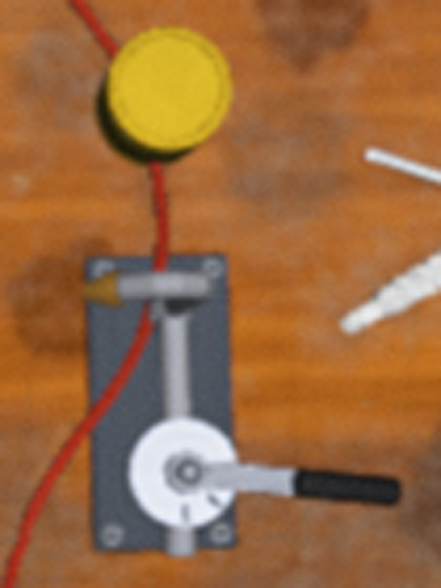

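View pics/c3.png

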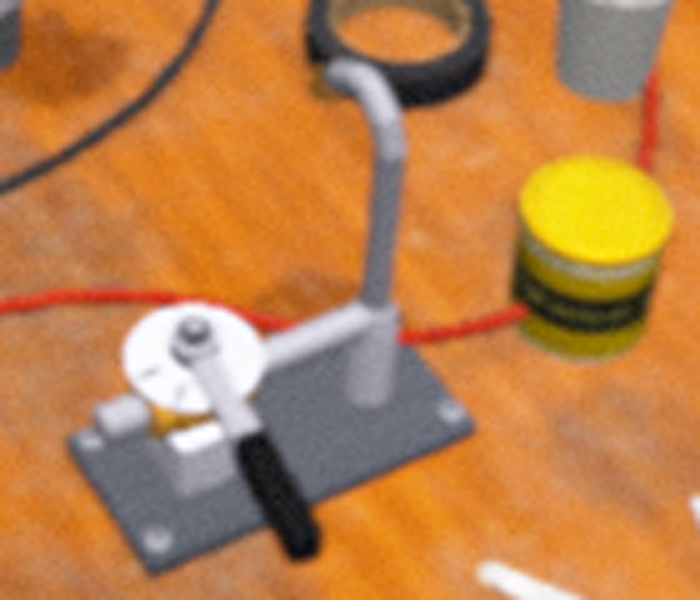

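View pics/c4.png

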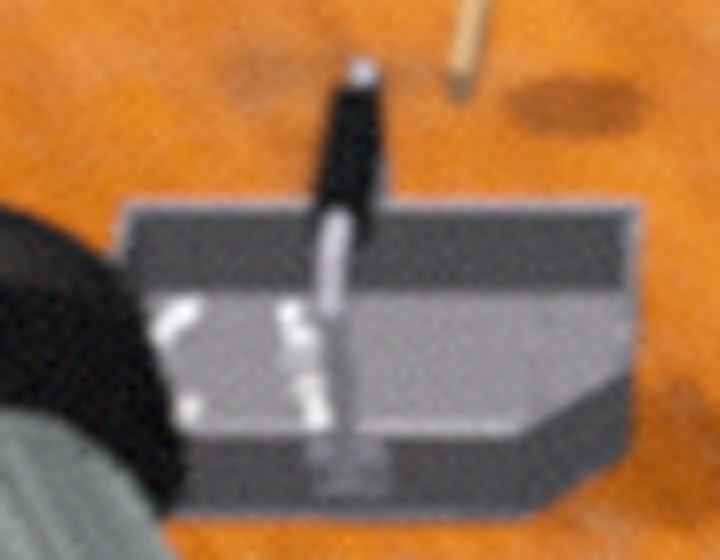

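```bash
cat > h.py <<'E'
import numpy as np
from cell import state, read_camera
TM=np.array([[521.17692002,0,284.86546766],[0,521.17692002,211.29848649],[0,0,1]])
TC=np.array([[-1.53565856e-02,9.98312193e-01,-5.60083892e-02,5.15060718e+02],[-9.99823936e-01,-1.47275058e-02,1.16274249e-02,-1.63553673e+01],[1.07829361e-02,5.61770857e-02,9.98362591e-01,1.29992684e+03],[0,0,0,1]])
SM=np.array([[444.36843275,0,280.96308008],[0,444.36843275,214.46910708],[0,0,1]])
SC=np.array([[8.93399007e-01,3.01231590e-01,-3.33313282e-01,2.07196937e+02],[-4.48921836e-01,5.69614272e-01,-6.88482946e-01,-7.72332655e+02],[-1.75328099e-02,7.64721590e-01,6.44122263e-01,8.20168735e+02],[0,0,0,1]])
def ray(M,C,u,v):
    d=np.linalg.inv(M)@[u,v,1]; return C[:3,3],C[:3,:3]@[d[0],-d[1],-d[2]]
def atz(M,C,u,v,z):
    o,d=ray(M,C,u,v); return o+d*(z-o[2])/d[2]
def proj(M,C,p):
    q=C[:3,:3].T@(np.asarray(p,float)-C[:3,3]); q=M@[q[0],-q[1],-q[2]]; return q[:2]/q[2]
E
python3 - <<'E'
from h import *
np.set_printoptions(precision=1,suppress=True)
f1=lambda u,v,z:atz(TM,TC,155+u/5.4,185+v/5.4,z)
f2=lambda u,v,z:atz(TM,TC,320+u/4.2,120+v/4.2,z)
P=[f1(*p,42) for p in [(258,50),(65,422),(318,555),(473,245),(437,138)]]
for p in P: print("rim",p)
xd=P[0]-P[1]; print(np.linalg.norm(xd),np.degrees(np.arctan2(xd[1],xd[0])))
yd=P[1]-P[2]; print(np.linalg.norm(yd),np.degrees(np.arctan2(yd[1],yd[0]))-90)
print("ctr",(P[0]+P[2])/2)
print("grip",f1(265,298,120))
B=[f2(*p,10) for p in [(87,257),(223,255),(237,545),(97,550)]]
for p in B: print("base",p)
xs=B[0]-B[3];print(np.linalg.norm(xs),np.degrees(np.arctan2(xs[1],xs[0])))
xs=B[1]-B[2];print(np.linalg.norm(xs),np.degrees(np.arctan2(xs[1],xs[0])))
a=f2(188,471,105);g=f2(348,487,101);n=f2(85,290,152)
print("axis",a,"gripL",g,np.linalg.norm((g-a)[:2]),np.degrees(np.arctan2(*(g-a)[1::-1])),"noz",n,"riser",f2(195,287,185))
print("tin",f2(171,90,75))
for u,v in[(85,250),(192,200)]:pass
E
```

```text
rim [629.8 166.8  42. ]
rim [465.3 253.5  42. ]
rim [404.8 141.7  42. ]
rim [541.1  71.6  42. ]
rim [589.2  87.2  42. ]
185.97188548681626 -27.770148553004972
127.07221709213256 -28.436823526357685
ctr [517.3 154.3  42. ]
grip [518.7 153.2 120. ]
base [ 660.5 -171.6   10. ]
base [ 660.5 -252.4   10. ]
base [ 488.8 -256.4   10. ]
base [ 487.2 -173.8   10. ]
173.3134044372603 0.7227568834470568
171.74630270441045 1.3308310736332274
axis [ 531.5 -212.9  105. ] gripL [ 521.4 -301.2  101. ] 88.91715831944188 -96.48830177149627 noz [ 627.  -153.1  152. ] riser [ 624.5 -205.6  185. ]
tin [ 747.4 -213.4   75. ]
```

Run:
```python
from h import *
from scipy.spatial.transform import Rotation as R
np.set_printoptions(precision=2,suppress=True)
f3=lambda u,v:(265+u/5,210+v/5)
for p,z in [((278,495),96),((195,332),105)]: print(atz(SM,SC,*f3(*p),z))
# projections of expected points into side crop
for nm,p in dict(grip=[521.4,-300.5,92],axis=[531.5,-213,105],tip=[625.5,-151.5,152],toteg=[518,153.7,108]).items():
    q=proj(SM,SC,p); print(nm,q,(q-[265,210])*5,(q-[190,165])*8)
s=state(); r=R.from_euler('xyz',s['tcp_rot']); print(r.as_matrix())
```

```text
[ 519.78 -299.99   96.  ]
[ 528.47 -214.91  105.  ]
grip [321.34 310.12] [281.72 500.62] [1050.76 1161.  ]
axis [304.8  275.32] [199.02 326.59] [918.43 882.54]
tip [328.52 228.43] [317.59  92.13] [1108.14  507.41]
toteg [234.46 186.14] [-152.69 -119.3 ] [355.7  169.12]
[[-0.    0.41  0.91]
 [-0.    0.91 -0.41]
 [-1.   -0.   -0.  ]]
```

Emit:
move_arm:
  targets:
    - [0.3,-0.47,0.08,0,0,-60,1]
    - [0.3,-0.47,0.08,0,0,-60,1]
    - [0.3,-0.47,0.08,0,0,-60,1]
    - [0.3,-0.47,0.08,0,0,-60,1]
    - [0.3,-0.47,0.08,0,0,-60,1]
    - [0.3,-0.47,0.08,0,0,-60,1]
    - [0.3,-0.47,0.08,0,0,-60,1]
    - [0.3,-0.47,0.08,0,0,-60,1]
    - [0.3,-0.47,0.08,0,0,-60,1]
    - [0.3,-0.47,0.08,0,0,-60,1]

```text
t: 1.1
eef_pos: [525.1, 150.1, 285.9]
tcp_rot: [-1.66, 1.571, -3.133]
ft_force: [0.6, 0.7, -1.1]
opening: 0.999
```

Emit:
move_arm:
  targets:
    - [0.03,-0.2,0.0,0,0,-12.2,1]
    - [0.03,-0.2,0.0,0,0,-12.2,1]
    - [0.03,-0.2,0.0,0,0,-12.2,1]
    - [0.03,-0.2,0.0,0,0,-12.2,1]
    - [-0.004,-0.45,-0.06,0,0,-12.2,1]
    - [-0.004,-0.45,-0.06,0,0,-12.2,1]
    - [-0.004,-0.45,-0.06,0,0,-12.2,1]
    - [-0.004,-0.45,-0.06,0,0,-12.2,1]
    - [-0.004,-0.45,-0.06,0,0,-12.2,1]
    - [-0.004,-0.45,-0.06,0,0,-12.2,1]

```text
t: 2.1
eef_pos: [519.0, -301.9, 223.8]
tcp_rot: [-1.824, 1.569, 2.77]
ft_force: [0.3, 0.8, 0.1]
opening: 1.0
```

Run:
```python
from h import *
from scipy.spatial.transform import Rotation as R
s=state(); print(s['t'],s['eef_pos'],s['joints']); print(R.from_euler('xyz',s['tcp_rot']).as_matrix().round(3))
```

```text
2.1 [ 519.00554497 -301.88788731  223.7841631 ] [-6.36561045e-01  4.47710192e-01  1.60888608e+00 -6.11850562e-04
  1.08699481e+00 -5.17603939e-01]
[[-0.002  0.993 -0.118]
 [ 0.001 -0.118 -0.993]
 [-1.    -0.002 -0.001]]
```

Emit:
move_arm:
  targets:
    - [0.002,0.001,-0.05,0,0,0,1]
    - [0.002,0.001,-0.09,0,0,0,1]
    - [0.002,0.001,-0.12,0,0,0,1]
    - [0.002,0.001,-0.14,0,0,0,1]
    - [0.002,0.001,-0.151,0,0,0,1]
    - [0.002,0.001,-0.151,0,0,0,0]
    - [0.002,0.001,-0.151,0,0,0,-0.3]
    - [0.002,0.001,-0.151,0,0,0,-0.6]
    - [0.002,0.001,-0.151,0,0,0,-1]
    - [0.002,0.001,-0.151,0,0,0,-1]

```text
t: 3.1
eef_pos: [522.6, -297.1, 75.4]
tcp_rot: [1.091, 1.57, -0.595]
ft_force: [0.0, 0.7, -0.4]
opening: 0.633
```

Emit:
move_arm:
  targets:
    - [0,0,0,0,0,0,-1]
    - [0,0,0,0,0,0,-1]
    - [0,0,0,0,0,0,-1]

```text
t: 3.4
eef_pos: [522.4, -297.0, 74.7]
tcp_rot: [1.233, 1.571, -0.453]
ft_force: [-0.5, -0.2, 0.2]
opening: 0.384
```

Run:
```python
from h import *
import cv2
c=read_camera("side")["img"];t=read_camera("top")["img"]
cv2.imwrite("pics/g1.png",np.hstack([cv2.resize(c[210:330,265:405],None,fx=3,fy=3),cv2.resize(t[170:290,320:440],None,fx=3,fy=3)]))
s=state(); print(s['t'],s['eef_pos'],s['tcp_rot'],s['ft_force'],s['opening'])
```

```text
3.5 [ 522.42450837 -296.97205912   74.65442153] [2.09790746 1.57073772 0.4119658 ] [0.01681109 0.47164733 1.45014298] 0.30131563819802476
```

View pics/g1.png

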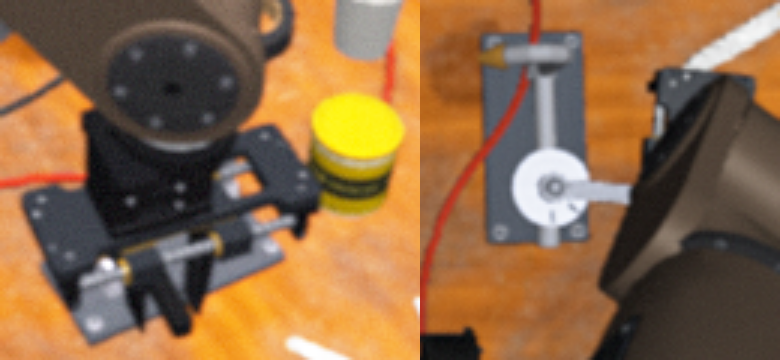

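Emit:
move_arm:
  targets:
    - [0,0,0,0,0,0,-1]
    - [0,0,0,0,0,0,-1]
    - [0,0,0,0,0,0,-1]
    - [-0.0092,0.0015,0,0,0,-6.33,-1]
    - [-0.0182,0.004,0,0,0,-12.67,-1]
    - [-0.0269,0.0075,0,0,0,-19,-1]
    - [-0.0351,0.012,0,0,0,-25.33,-1]
    - [-0.0427,0.0173,0,0,0,-31.67,-1]
    - [-0.0498,0.0234,0,0,0,-38,-1]
    - [-0.0498,0.0234,0,0,0,-38,-1]

```text
t: 4.5
eef_pos: [471.6, -272.8, 74.6]
tcp_rot: [-1.312, 1.569, 2.62]
ft_force: [-2.6, -0.7, -1.4]
opening: 0.166
```

Run:
```python
from h import *
import cv2
from scipy.spatial.transform import Rotation as R
s=state(); print(s['t'],s['eef_pos'],s['ft_force'],s['opening']);m=R.from_euler('xyz',s['tcp_rot']).as_matrix();print(np.degrees(np.arctan2(m[1,1],m[0,1])))
t=read_camera("top")["img"]
cv2.imwrite("pics/g2.png",cv2.resize(t[170:290,320:440],None,fx=4,fy=4))
```

```text
4.5 [ 471.62678543 -272.79531109   74.64734061] [-2.599705   -0.7483899  -1.38719822] 0.16630200159556544
-44.69040294211031
```

View pics/g2.png

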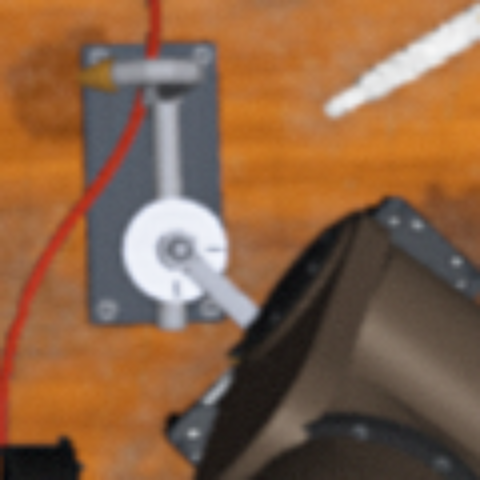

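The lever is gripped (opening 0.166, about 16 mm) and points midway between the marks. I'll release it, rise and check.

Emit:
move_arm:
  targets:
    - [0,0,0,0,0,0,1]
    - [0,0,0,0,0,0,1]
    - [0,0,0,0,0,0,1]
    - [0,0,0.01,0,0,0,1]
    - [0,0,0.05,0,0,0,1]
    - [0,0,0.1,0,0,0,1]
    - [0,0,0.15,0,0,0,1]
    - [0,0,0.2,0,0,0,1]
    - [0.02,0.04,0.21,0,0,0,1]
    - [0.04,0.08,0.21,0,0,0,1]

```text
t: 5.55
eef_pos: [513.3, -193.6, 288.3]
tcp_rot: [1.877, 1.565, -0.474]
ft_force: [-0.2, 0.1, -0.3]
opening: 0.949
```

Emit:
move_arm:
  targets:
    - [0.02,0.05,0,0,0,5,1]
    - [0.02,0.1,0,0,0,10,1]
    - [0.02,0.15,0,0,0,17,1]
    - [0.02,0.2,0,0,0,17,1]
    - [0.01,0.25,0,0,0,17,1]
    - [0.01,0.3,0,0,0,17,1]
    - [0.01,0.345,0,0,0,17,1]
    - [0.01,0.345,0,0,0,17,1]

```text
t: 6.35
eef_pos: [522.0, 156.2, 285.5]
tcp_rot: [2.85, 1.569, 0.803]
ft_force: [-0.6, -0.1, -0.0]
opening: 1.002
```

Run:
```python
from h import *
import cv2
from scipy.spatial.transform import Rotation as R
s=state(); print(s['t'],s['eef_pos'],s['joints'],s['ft_force'],s['opening']);m=R.from_euler('xyz',s['tcp_rot']).as_matrix();print(np.degrees(np.arctan2(m[1,1],m[0,1])),m[:,0])
t=read_camera("top")["img"]; c=read_camera("side")["img"]
cv2.imwrite("pics/g3.png",np.hstack([cv2.resize(t[170:290,320:440],None,fx=4,fy=4),cv2.resize(c[210:330,265:345],None,fx=4,fy=4)]))
cv2.imwrite("pics/g3t.png",t)
```

```text
6.35 [521.95105581 156.1853847  285.50198327] [1.69067429e-01 3.08202629e-01 1.65909711e+00 9.31107885e-04
 1.17312586e+00 6.44921650e-01] [-0.64685883 -0.11382136 -0.0310386 ] 1.0016190632098598
-27.285086759891964 [ 0.00100611  0.00104261 -0.99999895]
```

View pics/g3.png

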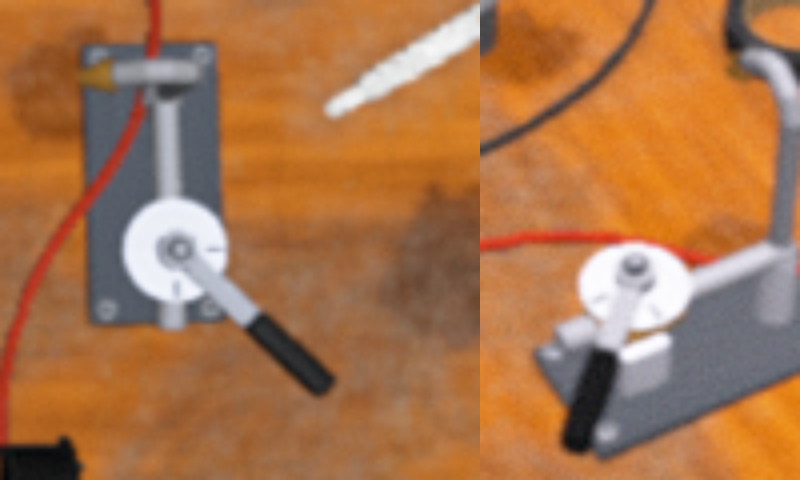

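View pics/g3t.png

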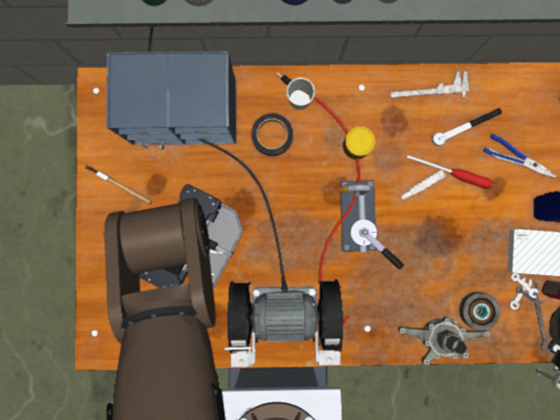

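Emit:
move_arm:
  targets:
    - [0,0,-0.05,0,0,-0.7,1]
    - [0,0,-0.09,0,0,-0.7,1]
    - [0,0,-0.09,0,0,-0.7,1]
    - [0,0,-0.09,0,0,-0.7,1]

```text
t: 6.85
eef_pos: [523.2, 150.4, 195.7]
tcp_rot: [0.33, 1.571, -1.736]
ft_force: [0.5, 0.2, 1.2]
opening: 1.004
```

Run:
```python
from h import *
s=state(); print(s['t'],s['eef_pos'])
t=read_camera("top")["img"];import cv2
cv2.imwrite("pics/g4.png",cv2.resize(t[175:295,135:255],None,fx=4,fy=4))
cv2.imwrite("pics/g4s.png",cv2.resize(read_camera("side")["img"][120:240,150:300],None,fx=4,fy=4))
```

```text
6.85 [523.23045188 150.40427461 195.73187285]
```

View pics/g4.png

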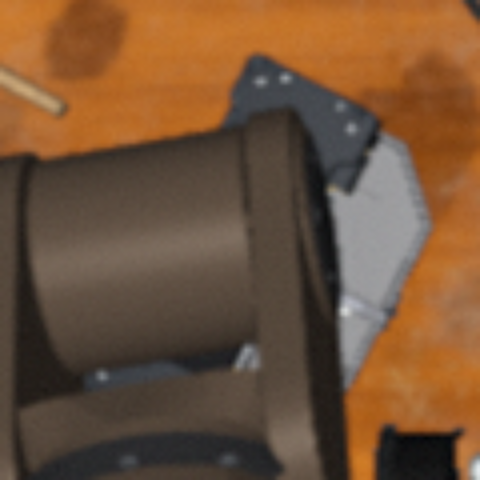

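View pics/g4s.png

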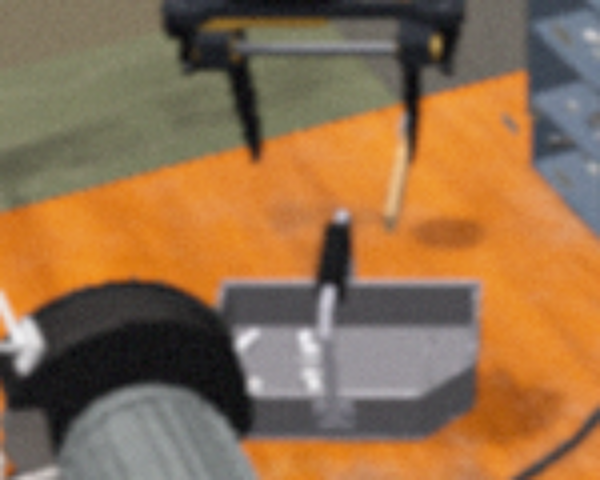

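Emit:
move_arm:
  targets:
    - [-0.005,0.003,-0.04,0,0,0,1]
    - [-0.005,0.003,-0.07,0,0,0,1]
    - [-0.005,0.003,-0.09,0,0,0,1]
    - [-0.005,0.003,-0.1,0,0,0,1]
    - [-0.005,0.003,-0.108,0,0,0,0.5]
    - [-0.005,0.003,-0.108,0,0,0,0]
    - [-0.005,0.003,-0.108,0,0,0,-0.5]
    - [-0.005,0.003,-0.108,0,0,0,-0.5]
    - [-0.005,0.003,-0.108,0,0,0,-0.5]
    - [-0.005,0.003,-0.108,0,0,0,-0.5]

```text
t: 7.95
eef_pos: [517.8, 154.5, 87.1]
tcp_rot: [2.15, 1.57, 0.085]
ft_force: [-0.8, -0.8, 0.6]
opening: 0.55
```

Emit:
move_arm:
  targets:
    - [0,0,0,0,0,0,-0.5]
    - [0,0,0,0,0,0,-1]
    - [0,0,0,0,0,0,-1]
    - [0,0,0,0,0,0,-1]
    - [0,0,0,0,0,0,-1]
    - [0,0,0,0,0,0,-1]

```text
t: 8.55
eef_pos: [517.5, 154.4, 86.6]
tcp_rot: [-0.838, 1.571, -2.903]
ft_force: [-0.2, -0.1, -0.4]
opening: 0.187
```

The opening of 0.187 (about 18 mm) matches the handle grip. I'll lift it smoothly.

Emit:
move_arm:
  targets:
    - [0,0,0.005,0,0,0,-1]
    - [0,0,0.015,0,0,0,-1]
    - [0,0,0.03,0,0,0,-1]
    - [0,0,0.05,0,0,0,-1]
    - [0,0,0.07,0,0,0,-1]
    - [0,0,0.09,0,0,0,-1]
    - [0,0,0.11,0,0,0,-1]
    - [0,0,0.13,0,0,0,-1]
    - [0,0,0.145,0,0,0,-1]
    - [0,0,0.15,0,0,0,-1]

```text
t: 9.55
eef_pos: [517.9, 154.5, 238.6]
tcp_rot: [2.187, 1.568, 0.122]
ft_force: [0.7, 0.4, -5.5]
opening: 0.188
```

Emit:
move_arm:
  targets:
    - [0.005,-0.003,0,0,0,0,-1]
    - [0.015,-0.01,0,0,0,-2,-1]
    - [0.028,-0.025,0,0,0,-4,-1]
    - [0.041,-0.04,0,0,0,-6,-1]
    - [0.054,-0.055,0,0,0,-8,-1]
    - [0.066,-0.07,0,0,0,-10,-1]
    - [0.075,-0.085,0,0,0,-12,-1]
    - [0.08,-0.095,0,0,0,-14,-1]
    - [0.083,-0.1,0,0,0,-16,-1]
    - [0.083,-0.1,0,0,0,-17,-1]

```text
t: 10.55
eef_pos: [600.7, 53.9, 236.6]
tcp_rot: [-0.35, 1.571, -2.714]
ft_force: [-0.5, 0.3, -6.1]
opening: 0.187
```

Run:
```python
from h import *
import cv2
from scipy.spatial.transform import Rotation as R
s=state(); print(s['t'],s['eef_pos'],s['joints'],s['ft_force'],s['opening']);m=R.from_euler('xyz',s['tcp_rot']).as_matrix();print(m)
c=read_camera("side")["img"]
cv2.imwrite("pics/g5.png",cv2.resize(c[60:300,130:400],None,fx=2.5,fy=2.5))
```

```text
10.55 [600.74315512  53.85531481 236.59141646] [-2.00414323e-02  4.38948626e-01  1.58707410e+00 -6.77872075e-05
  1.11569683e+00  7.73581085e-01] [-0.51484     0.30181869 -6.10841449] 0.18675581614401235
[[-1.28100103e-04  7.01288677e-01 -7.12877392e-01]
 [-5.83322193e-05 -7.12877401e-01 -7.01288676e-01]
 [-9.99999990e-01 -4.82514315e-05  1.32227394e-04]]
```

View pics/g5.png

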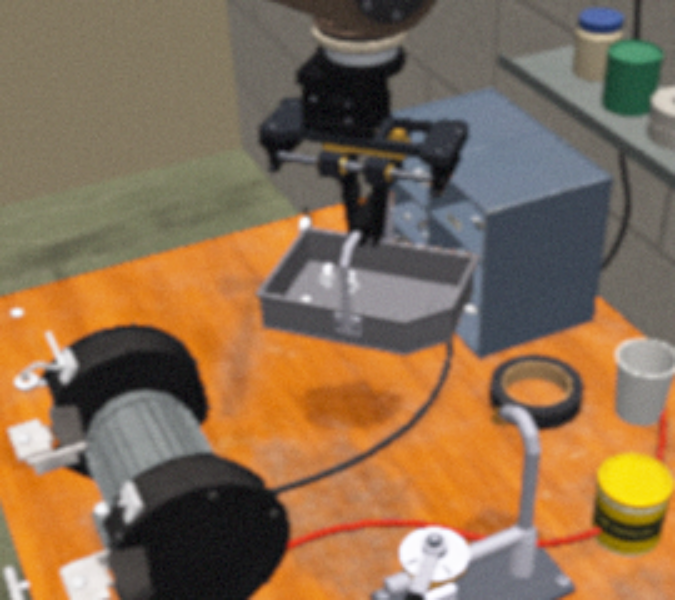

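Emit:
move_arm:
  targets:
    - [0,0,0,2,0,0,-1]
    - [0,0,0,5,0,0,-1]
    - [0,0,0,9,0,0,-1]
    - [0,0,0,13,0,0,-1]
    - [0,0,0,17,0,0,-1]
    - [0,0,0,21,0,0,-1]
    - [0,0,0,25,0,0,-1]
    - [0,0,0,29,0,0,-1]
    - [0,0,0,32,0,0,-1]
    - [0,0,0,35,0,0,-1]

```text
t: 11.6
eef_pos: [600.4, 54.9, 236.9]
tcp_rot: [-2.352, 0.959, 1.571]
ft_force: [0.6, -1.3, -6.4]
opening: 0.188
```

```bash
cat > look.py <<'E'
from h import *
import cv2,sys
from scipy.spatial.transform import Rotation as R
np.set_printoptions(precision=3,suppress=True)
s=state(); print(s['t'],s['eef_pos'],s['joints'],s['ft_force'],s['opening']);m=R.from_euler('xyz',s['tcp_rot']).as_matrix();print(m)
g=s['eef_pos']-19*m[:,0]
ex,ez=m[:,1],-m[:,0]; ey=np.cross(ez,ex); T=np.c_[ex,ey,ez]
cor=g+T@np.array([72,-42,-98]); print("corner (rigid)",cor,"tilt",np.degrees(np.arccos(ez[2])))
c=read_camera("side")["img"]; t=read_camera("top")["img"]
x0,y0,x1,y1=map(int,sys.argv[2:6])
S=cv2.resize(c[y0:y1,x0:x1],None,fx=4,fy=4,interpolation=cv2.INTER_CUBIC)
# overlay predicted rim outline
pts=[(93,63),(93,-27),(57,-63),(-93,-63),(-93,63)]
P=np.array([proj(SM,SC,g+T@np.array([a,b,42-108])) for a,b in pts]); P=((P-[x0,y0])*4).astype(int)
S2=S.copy(); cv2.polylines(S2,[P],True,(0,255,0),1)
q=((proj(SM,SC,cor)-[x0,y0])*4).astype(int); cv2.circle(S2,tuple(map(int,q)),4,(0,0,255),1)
cv2.imwrite(f"pics/{sys.argv[1]}.png",S2)
cv2.imwrite(f"pics/{sys.argv[1]}t.png",cv2.resize(t[120:300,180:440],None,fx=3,fy=3,interpolation=cv2.INTER_CUBIC))
E
python3 look.py k1 190 110 370 240
```

```text
11.6 [600.437  54.877 236.891] [-0.276  0.495  1.631  0.618  1.267  0.247] [ 0.592 -1.282 -6.41 ] 0.1884805214666045
[[ 0.     0.704 -0.71 ]
 [ 0.574 -0.581 -0.576]
 [-0.819 -0.408 -0.405]]
corner (rigid) [621.333  34.204 125.873] tilt 35.06022909443895
```

View pics/k1.png

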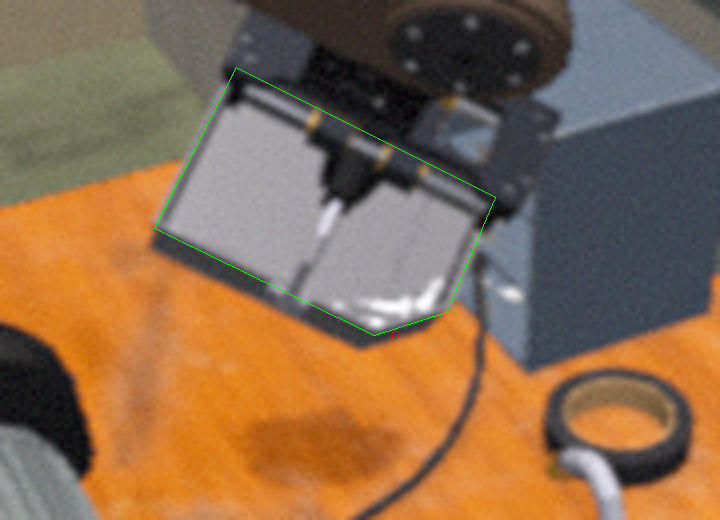

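View pics/k1t.png

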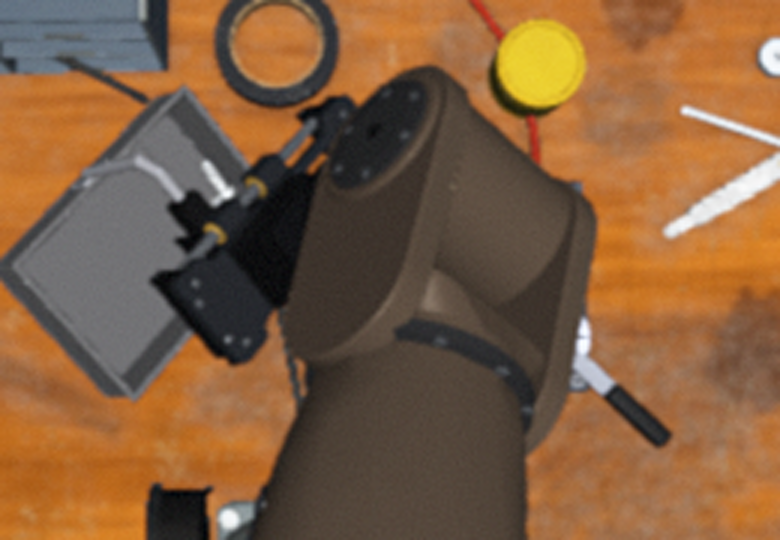

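Emit:
move_arm:
  targets:
    - [0,0,0,2,0,0,-1]
    - [0,0,0,4,0,0,-1]
    - [0,0,0,5,0,0,-1]
    - [0,0,0,5,0,0,-1]
    - [0,0,0,5,0,0,-1]

```text
t: 12.2
eef_pos: [600.7, 54.4, 236.6]
tcp_rot: [-2.351, 0.873, 1.571]
ft_force: [-0.1, -0.0, -5.2]
opening: 0.191
```

```bash
python3 look.py k2 190 110 370 240
```

```text
12.2 [600.655  54.395 236.625] [-0.305  0.516  1.637  0.687  1.307  0.19 ] [-0.127 -0.028 -5.18 ] 0.19061595184680277
[[ 0.     0.703 -0.711]
 [ 0.642 -0.545 -0.539]
 [-0.766 -0.457 -0.452]]
corner (rigid) [621.447  43.28  124.228] tilt 39.969523160617705
```

View pics/k2.png

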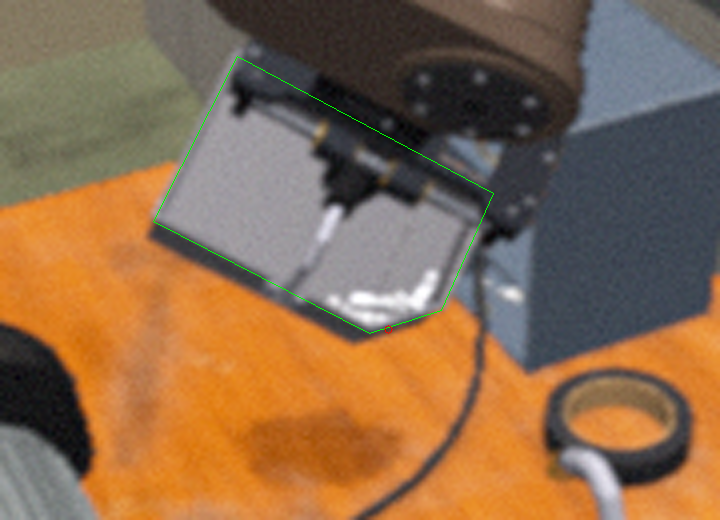

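View pics/k2t.png

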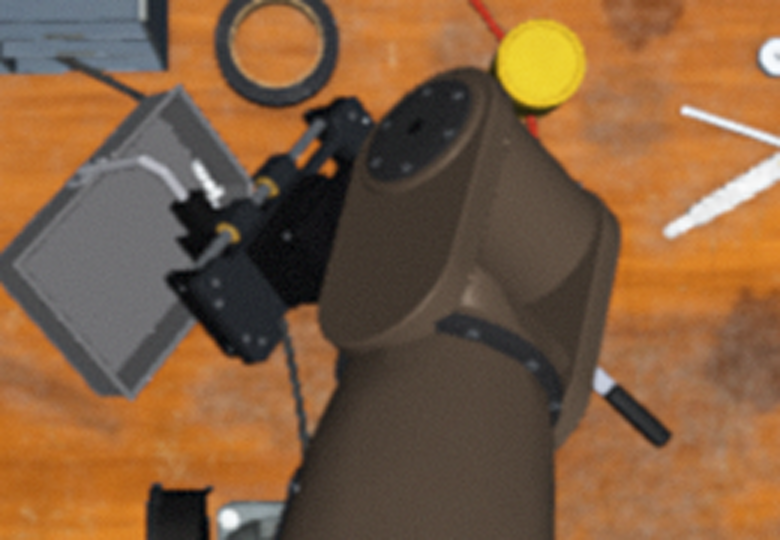

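Run:
```python
from h import *
from scipy.spatial.transform import Rotation as R
np.set_printoptions(precision=1,suppress=True)
s=state();m=R.from_euler('xyz',s['tcp_rot']).as_matrix();g=s['eef_pos']-19*m[:,0]
ex,ez=m[:,1],-m[:,0];T=np.c_[ex,np.cross(ez,ex),ez]; o=g-T@[0,0,108]
def tp(M,C,u,v,h):
    a,d=ray(M,C,u,v); a=T.T@(a-o); d=T.T@d; return a+d*(h-a[2])/d[2]
for p in [(335,298),(350,310),(385,300),(410,300),(430,285)]:
    q=tp(SM,SC,190+p[0]/4,110+p[1]/4,10); print(q,np.linalg.norm(q-[72,-42,10]))
for p in [(196,165),(222,203)]:
    q=tp(TM,TC,180+p[0]/3,120+p[1]/3,10); print("top",q,np.linalg.norm(q-[72,-42,10]))
import cv2
c=cv2.imread('pics/k2.png'); cv2.imwrite('pics/k2z.png',cv2.resize(c[220:350,300:480],None,fx=4,fy=4,interpolation=cv2.INTER_CUBIC))
```

```text
[ 31.8 -40.1  10. ] 40.23990044310849
[ 43.9 -42.7  10. ] 28.13572538754092
[ 61.9 -25.3  10. ] 19.498921393614808
[ 76.9 -17.2  10. ] 25.2957260781924
[85.  -1.2 10. ] 42.79186331860163
top [88.2  0.6 10. ] 45.6019592919107
top [ 86.1 -35.6  10. ] 15.49587630808239
```

View pics/k2z.png

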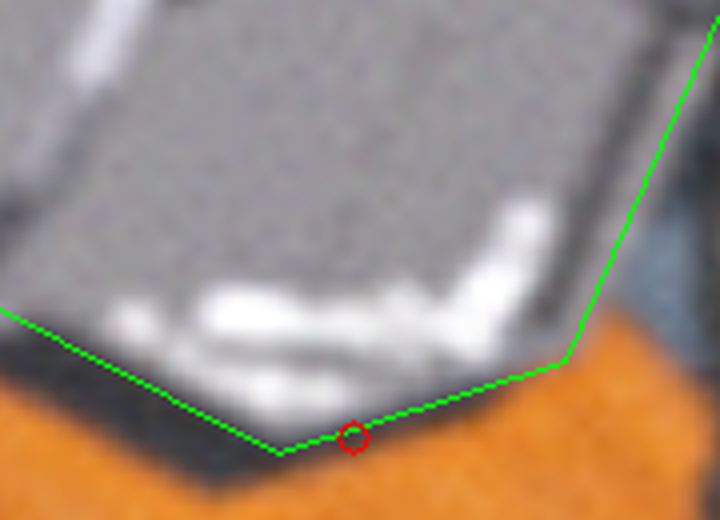

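Run:
```python
from h import *
from scipy.spatial.transform import Rotation as R
np.set_printoptions(precision=1,suppress=True)
s=state();m=R.from_euler('xyz',s['tcp_rot']).as_matrix()
for dt in (0,-6,-10,-12):
    m2=R.from_euler('x',dt,degrees=True).as_matrix()@m
    ex,ez=m2[:,1],-m2[:,0];T=np.c_[ex,np.cross(ez,ex),ez]
    cor=19*ez+T@[72,-42,-98]   # rel TCP
    tcp=np.array([624,-92,92])-cor
    print(dt,"tcp",tcp,"shift",tcp-s['eef_pos'])
    for a in(90,-90):
        for b in(37,-37):
            print("   body",tcp+19*ez+T@[a,b,59], tcp+19*ez+T@[b,a,59] )
```

```text
0 tcp [603.2 -80.9 204.4] shift [   2.5 -135.4  -32.4]
   body [ 692.8 -160.1  239.8] [ 693.1 -102.6  288. ]
   body [ 640.2 -200.   206.4] [641.1 -62.3 321.7]
   body [566.1 -62.  322. ] [ 565.2 -199.7  206.6]
   body [ 513.5 -101.9  288.5] [ 513.2 -159.4  240.4]
-6 tcp [603.2 -69.2 202.6] shift [   2.5 -123.7  -34.2]
   body [ 692.8 -144.2  246.1] [693.1 -82.1 288. ]
   body [ 640.2 -187.4  217. ] [641.1 -38.5 317.4]
   body [566.1 -38.1 317.6] [ 565.2 -187.1  217.2]
   body [513.5 -81.3 288.5] [ 513.2 -143.5  246.6]
-10 tcp [603.2 -61.5 200.8] shift [   2.5 -116.   -36.1]
   body [ 692.8 -133.4  249.4] [693.1 -68.4 286.8]
   body [ 640.2 -178.5  223.4] [641.1 -22.9 313.1]
   body [566.1 -22.5 313.3] [ 565.2 -178.1  223.6]
   body [513.5 -67.6 287.2] [ 513.2 -132.6  249.8]
-12 tcp [603.2 -57.8 199.6] shift [   2.5 -112.3  -37.2]
   body [ 692.8 -127.8  250.7] [693.1 -61.6 285.9]
   body [ 640.2 -173.8  226.3] [641.1 -15.2 310.5]
   body [566.1 -14.9 310.7] [ 565.2 -173.5  226.5]
   body [513.5 -60.8 286.3] [ 513.2 -127.   251.1]
```

Emit:
move_arm:
  targets:
    - [0,-0.004,0,-1,0,0,-1]
    - [0,-0.012,0,-2,0,0,-1]
    - [0,-0.02,-0.001,-3.5,0,0,-1]
    - [0.001,-0.028,-0.003,-5,0,0,-1]
    - [0.001,-0.036,-0.005,-6.5,0,0,-1]
    - [0.002,-0.044,-0.007,-8,0,0,-1]
    - [0.002,-0.051,-0.009,-9.5,0,0,-1]
    - [0.002,-0.057,-0.01,-10.5,0,0,-1]
    - [0.002,-0.06,-0.01,-11,0,0,-1]
    - [0.002,-0.06,-0.01,-11,0,0,-1]

```text
t: 13.3
eef_pos: [602.7, -5.7, 226.8]
tcp_rot: [-2.351, 1.065, 1.57]
ft_force: [-0.5, -0.1, -5.9]
opening: 0.185
```

```bash
python3 look.py k3 210 100 400 250
```

```text
13.3 [602.66   -5.729 226.763] [-0.331  0.503  1.602  0.503  1.256  0.247] [-0.502 -0.09  -5.86 ] 0.18464461358501738
[[ 0.     0.703 -0.711]
 [ 0.485 -0.622 -0.615]
 [-0.875 -0.344 -0.341]]
corner (rigid) [623.471 -38.065 118.549] tilt 28.982072873749466
```

View pics/k3.png

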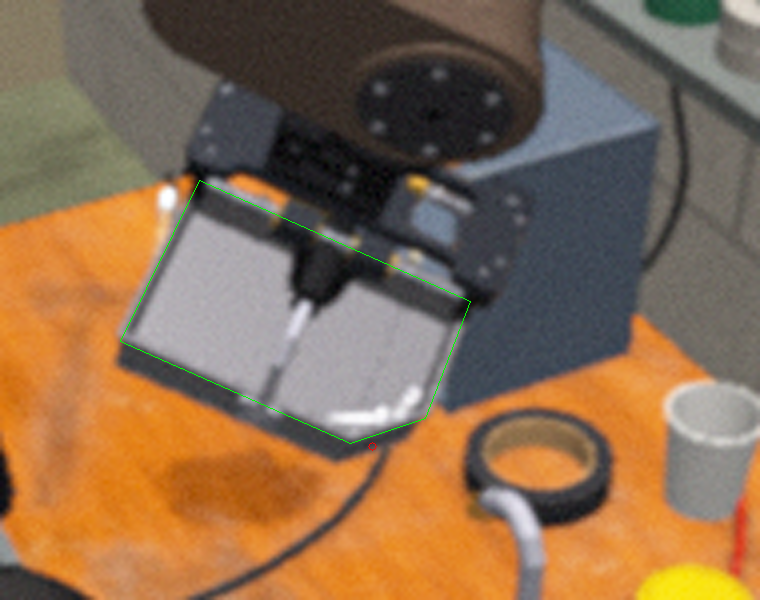

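View pics/k3t.png

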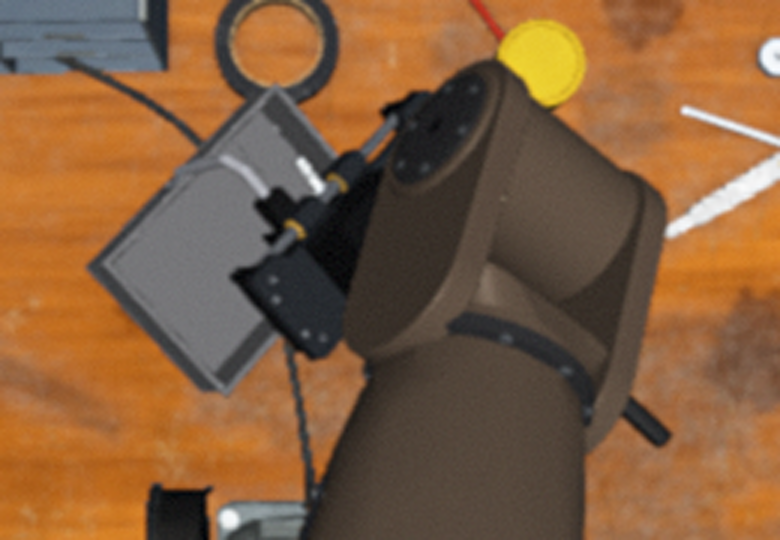

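Emit:
move_arm:
  targets:
    - [0,-0.004,-0.002,0,0,0,-1]
    - [0,-0.01,-0.006,0,0,0,-1]
    - [0,-0.017,-0.01,0,0,0,-1]
    - [0,-0.024,-0.014,0,0,0,-1]
    - [0,-0.031,-0.018,0,0,0,-1]
    - [0,-0.038,-0.021,0,0,0,-1]
    - [0,-0.045,-0.024,0,0,0,-1]
    - [0,-0.05,-0.026,0,0,0,-1]
    - [0,-0.054,-0.026,0,0,0,-1]
    - [0,-0.054,-0.026,0,0,0,-1]

```text
t: 14.4
eef_pos: [602.7, -60.1, 200.7]
tcp_rot: [-2.351, 1.065, 1.57]
ft_force: [0.3, 0.1, -5.8]
opening: 0.188
```

```bash
python3 look.py k4 220 120 400 270
```

```text
14.4 [602.738 -60.1   200.703] [-0.413  0.55   1.592  0.486  1.256  0.165] [ 0.317  0.11  -5.768] 0.18783916932593808
[[ 0.     0.703 -0.711]
 [ 0.485 -0.622 -0.615]
 [-0.875 -0.344 -0.341]]
corner (rigid) [623.54  -92.43   92.486] tilt 28.989245540084344
```

View pics/k4.png

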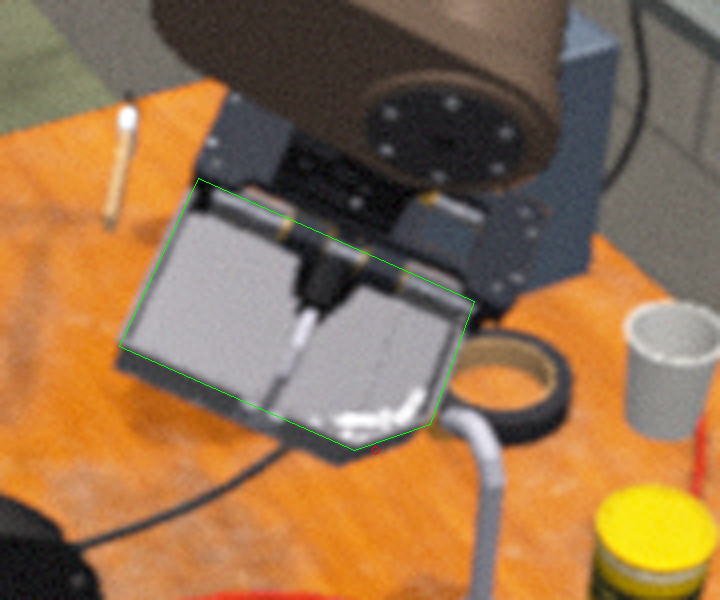

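View pics/k4t.png

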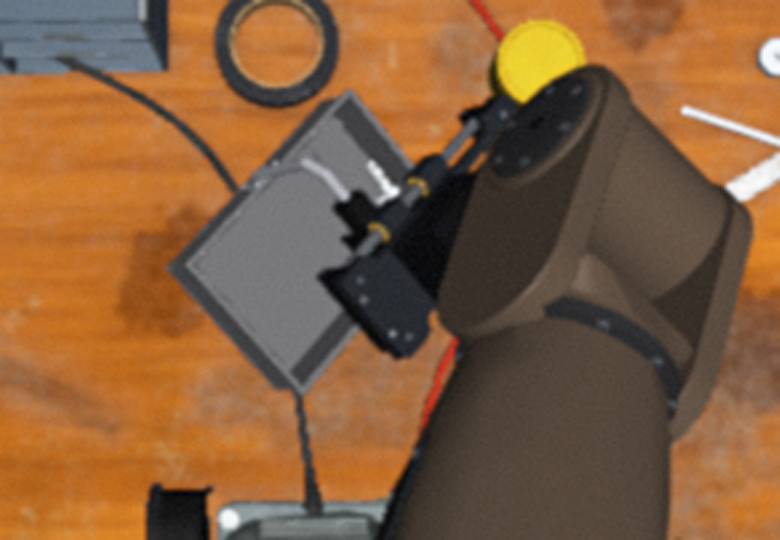

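Emit:
move_arm:
  targets:
    - [0,0,0,0,0,0,-1]
    - [0,0,0,0,0,0,-1]
    - [0,0,0,0,0,0,-1]
    - [0,0,0,0,0,0,-1]
    - [0,0,0,0,0,0,-1]

```text
t: 15.0
eef_pos: [602.6, -59.5, 200.7]
tcp_rot: [-2.351, 1.065, 1.571]
ft_force: [0.1, -0.2, -6.1]
opening: 0.188
```

```bash
python3 look.py k5 220 120 400 270; python3 -c "
import cv2,numpy as np
a=cv2.imread('pics/k4.png').astype(int);b=cv2.imread('pics/k5.png').astype(int);print(abs(a-b)[170:470,110:480].mean())"
```

```text
15.0 [602.629 -59.488 200.704] [-0.412  0.55   1.593  0.486  1.256  0.165] [ 0.126 -0.153 -6.086] 0.1879275073412156
[[ 0.     0.704 -0.711]
 [ 0.485 -0.622 -0.615]
 [-0.875 -0.344 -0.341]]
corner (rigid) [623.435 -91.791  92.479] tilt 28.99640013254315
5.042810810810811
```

View pics/k5.png

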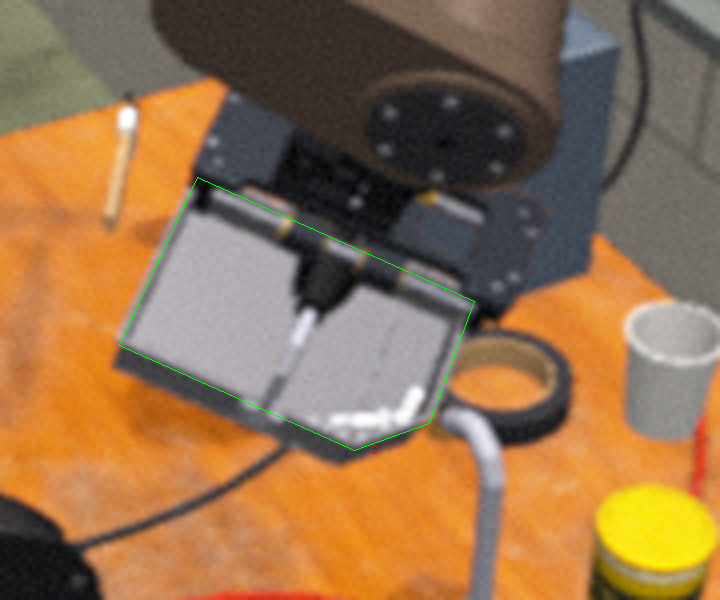

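The tote is still, the bolts lie in the bevelled corner near crop (375,415), the tin at (655,540) is where it was, and the wrist force is only the load's weight. I'm handing it in.

```bash
python3 -c "
from cell import job_done,state
print(job_done()); print(state()['t'])"
```

```text
the job is handed in; nothing more can be done
None
the job is handed in; nothing more can be done
```

I set the lever to half open, lifted the tote by its handle and tilted it to 40° so the bolts slid into the bevelled corner. It is now held at 29° in the jet. I handed the job in at about 15 s of the 51 s allowed; no verdict was reported.

- **Lever:** it read about 44–46° in the pictures after I let go. In the end position the arm hides it, so my last sight of it was just before the final 54 mm move. It had not moved then.
- **Tote:** the corner works out at (623, -92, 92) mm against a jet spot at (625, -100, 91) mm, so about 9 mm off. I aimed a few millimetres short on purpose, to keep the gripper clear of the riser. The corner position comes from the gripper pose and assumes a rigid hold. The picture showed the tote's outline within about 2–3 pixels of that.
- **Grip and clearance:** the grip held at 18 mm and the tote did not move between the last two pictures. The force at the wrist was only the load's weight, with no sign of contact with the stand.
- **Bolts:** I measured all four within about 45 mm of the corner at the 40° tilt. They were still gathered there in the last picture, but I did not measure them again.
- **Grease tin:** it looked undisturbed in the last picture.

No check failed or disagreed.

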